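# Close up the tester's weight case

## Task

Close up the blue weight case for the day with your fingertips only, gripping and lifting nothing: first push both open drawers fully home, and only then (the closed lid locks them) swing the standing lid over and press it down until it lies fully shut. Do it smoothly, without slamming the drawers or the lid, and leave everything else on the bench and in the case where it stands.

Things in the scene. Friction and masses are not known exactly. Their poses are not given: they have to be found in the camera images.
- case: fixed blue case of the dead-weight tester's weights, 180 mm deep (x) x 400 mm wide (y) x 120 mm high without its lid; origin at the centre of its underside on the bench; its -x face is the front, towards the robot, with two drawers side by side under a tray of weight discs; it does not move when pushed. Walls 8 mm; nothing fixed in the tray stands above the rim
- case_hinge (a point): middle of the lid's hinge line, at the top of the case's back edge: 90 mm behind the case's centre (its +x) and 120 mm above the bench; the hinge line runs along the case's y
- drawer_left (a joint): how far the left (+y) drawer is out, in m: 0 fully home, grows as it comes out towards the case's -x (range 0 to 0.11); starts 0.03 to 0.07 out. It slides with about 2 N of friction plus light damping and stays where it is left
- drawer_right (a joint): the same for the right (-y) drawer
- drawer_left_bar (a point): middle of the left drawer's bow handle: a round steel bar 8 mm thick, 84 mm long along the case's y, its axis 22 mm in front of the drawer front and 44 mm above the bench; the front is a light grey panel 182 mm wide from 11 to 69 mm above the bench, flush with the case's front when home; case y = +98 mm. Push on the bar or on the front
- drawer_right_bar (a point): the same for the right drawer, at case y = -98 mm
- lid (a joint): lid angle in rad: 0 shut (flat on the rim), grows as it opens about the rear hinge line, 1.5 at its stop; starts 1.0 to 1.3, leaning towards the robot over the case. Stiff hinges (0.85 N m) hold it at any angle: it does not fall, and 1 to 6 N at its free edge push it over and down. Two look-only lock pins hang from its inner front edge
- lid_edge (a point): middle of the lid's free (front) edge, on its outer face. The lid is a shallow 180 x 400 mm pan, 22 mm thick: with it shut the outer face is on top, 142 mm above the bench, and this point lies 180 mm in front of the hinge line and 22 mm above it. With the lid up its outer face looks backwards (+x) and upwards: push there, near this edge
- trim_weight: small brass knob weight, 30 mm across and 40 mm tall, loose in the middle of the case's tray (floor 78 mm above the bench), clear of the lid; leave it; origin under its centre
- adapter: brass hex adapter, 40 mm across and 54 mm tall, standing on the bench in front of the case beside the left drawer; leave it; origin under its centre
- plug: steel hex plug, 38 mm across and 50 mm tall, standing on the bench in front of the case beside the right drawer; leave it; origin under its centre
- transmitter: dark green pressure transmitter standing beside the case, 124 x 104 mm and 132 mm tall; leave it; origin under its centre
- oil_bottle: amber bottle, 64 mm across and 130 mm tall, standing beside the case; leave it; origin under its centre
- spare_weights: pair of dark steel weight discs, 100 mm across and 28 mm high, on the bench beside the case; leave it; origin under its centre
- wrench: steel wrench 180 mm long lying on the bench between robot and case; leave it; its own x runs along it
- screwdriver: red-handled screwdriver 170 mm long lying on the bench between robot and case; leave it; its own x runs along it

How it is judged (in metres and radians):
On the way, in this order (a step that is already met when the one before it is completed fails the run):
1. both drawers are fully home (value of joint each of drawer_left, drawer_right below 0.005 m), for 0.2 s.
2. then the lid is down, with the drawers still home (all of step 1 and value of joint lid below 0.035 rad), for 0.2 s.
At the end, for the whole second after the job is handed in: both drawers are within 5 mm of fully home and the lid is shut to within 0.035 rad (6 mm at its edge) and at rest (all of step 2 and velocity of joint lid between -0.05 and 0.05 rad/s); the robot touches nothing.
It fails at once if a drawer's handle bar or the lid's edge is gripped between the fingers instead of pushed (contact force between the fingers and case above 1 N and ((x of the grasp point in the frame of drawer_left_bar between -0.007 and 0.007 m and y of the grasp point in the frame of drawer_left_bar between -0.046 and 0.046 m and z of the grasp point in the frame of drawer_left_bar between -0.025 and 0.02 m) or (x of the grasp point in the frame of drawer_right_bar between -0.007 and 0.007 m and y of the grasp point in the frame of drawer_right_bar between -0.046 and 0.046 m and z of the grasp point in the frame of drawer_right_bar between -0.025 and 0.02 m) or (x of the grasp point in the frame of lid_edge between -0.03 and 0.05 m and y of the grasp point in the frame of lid_edge between -0.21 and 0.21 m and z of the grasp point in the frame of lid_edge between -0.019 and -0.003 m))).
It fails at once if the case, a drawer or the lid is pushed with the arm or the gripper's body (over 5 N) instead of the fingers (contact force between the arm and case above 5 N).
It fails at once if a drawer or the lid is slammed (closing faster than 0.5 m/s or 2.5 rad/s) (velocity of joint any of drawer_left, drawer_right below -0.5 m/s or velocity of joint lid below -2.5 rad/s).
It fails at once if something that should be left alone is lifted, carried or shoved by more than 15 mm (distance of any of trim_weight, adapter, plug, transmitter, oil_bottle, spare_weights, wrench, screwdriver from where it was at the start of the episode above 0.015 m).
It fails at once if something left standing is tipped over (angle between any of trim_weight, adapter, plug, transmitter, oil_bottle, spare_weights's own z axis and vertical above 0.4 rad).
It also fails if it takes over 64 s, if anything falls off the work surface, if the arm or the gripper's body presses on something with over 40 N, if the wrist force passes 120 N, or if a joint passes its speed limit or range.

## Robot

A 7-joint arm with a two-finger parallel gripper is mounted at the origin on the work surface. World frame = base frame: x ahead of the robot, y to its left, z up, the work surface at z = 0. Lengths are in mm, angles in rad, forces in N, time in s.
With the tool pointing down it reaches from about 425 to 875 mm from the base axis. Payload 4.7 kg.
Tool frame: the origin (TCP) lies on the centre line of the jaws, within the pads' length; the fingertips stand 17 mm ahead of it and the grasp point (between the pads) lies 2 mm behind it; z points along the fingers, y is the line along which they close (so a half turn about z gives the same grasp; the last joint's range is limited). The gripper opens to 85 mm and grips with 20 to 120 N. Pads are 22 mm wide; open, the fingers measure 114 mm over their backs; the gripper's body (76 mm by 85 mm) begins 54 mm behind the grasp point. The pads swing forward as they close: fully open they stand 13 mm farther back than shut.
Start: joints at [1.118, 0.321, -0.07, 1.45, 0.023, 1.371, -0.057], TCP at [292.505, -580.486, 248.349] pointing down, gripper open.
Joint ranges: [-2.86, 2.86], [-0.3, 2.09], [-1.38, 1.24], [0.06, 2.45], [-1.56, 4.7], [0.09, 2.05], [-2.69, 2.69]. Speed limits (rad/s): [2.57, 2.57, 3.14, 3.14, 3.14, 3.14, 3.14].

## Interface

Orientations are given as a 3x3 rotation matrix whose columns are the frame's x, y, z axes.
In Python, from cell import readout, read_camera, calibration, hand_in, find_in, mark_of gives the robot as it stands.
- The arm moves only by the tool send_rows, never from a script. Its argument "steps" is a list of rows, each a list of 7 numbers: the finger opening in cm, from 0 to 8.54, then the shift along the tool's x, y, z in cm, then the turn, a rotation vector about the tool's x, y, z in rad. A call has 1 to 20 rows; each row is the pose to reach, as a shift and turn from the pose commanded when the call began, along the tool's axes at that moment; what a row does not reach only later rows make up. A row lasts 1/12 s, in which the tool goes at most 41.7 mm and 7.16 degrees, less where a joint would pass 70% of its speed; a pose out of reach is approached as far as the arm can. A call with a gripper value outside its range is refused whole. The fingers move at their own pace and stop on an object; "newtons" is the grip in N (left out, the last holds). Time passes only in rows, so rows that repeat a pose let the fingers close. It gives the time, the measured TCP pose, the force, the opening and the grip force at its end, in the units of the state.
- readout.observe(): the state, without advancing time (a new reading comes with each control period).
- read_camera(name): name is "scene" or "top"; returns the picture (480x640x3 uint8, blue, green, red); there is no depth.
- calibration(name): a dict with "fx", "fy", "cx", "cy" (pixels), "eye" and "attitude" of the camera in the world. Camera axes: x right, y down, z forward; pixel columns grow to the right and rows downward; lengths in mm; the calibration is good to about 2 mm. A picture is of the moment at which its call begins. calibration takes no time and is no camera call.
- hand_in(): hands the job in; it is judged then, once.
Trained networks look in the newest picture that a camera, given by its name, has taken for a name from the list of things; names that differ only in an ending like _2 or _b are one class to them, and where a whole thing is asked for, a point or a joint stands for the part that bears it (a point fixed in the world has none). Each returns a list of dicts, best first, with "score" (0 to 1); they miss things now and then, are a little off and sometimes report something else, mostly with a low value. They report only what shows in the picture. A call takes as long as a camera call.
- find_in(camera, query): "centre" ([column, row] in pixels, amid what is visible of it).
- mark_of(camera, query): "centre" ([column, row] in pixels: a listed point, or the origin of a listed thing).
The state is a dict: "time": time; "joint_positions": joint angles; "qd": joint speeds; "joint_torque": joint torques, N m; "ee_pos": TCP position; "tcp_rot": TCP orientation; "ft_force": force on the tool from outside, world axes, zero at the start; "ft_torque": the same for the moment, N m; "finger_gap": finger opening in mm; "gripper_force": force on a finger pad.
Only numpy, scipy, OpenCV 4.12 (cv2) and the standard library are available. Lean on these libraries where they do the work, as an engineer would, in place of code of your own. Each camera call takes 0.05 s, during which the arm holds its last target. There are 200 camera calls.

## Working session

There is one attempt and no reset: what is moved stays moved. The work goes in short steps, Python scripts to look and compute and a tool call to move; the robot and the scene stay as the last step left them, time stands still between calls to the robot, and variables do not carry over. Pictures are saved under pics/ and viewed, at most 10 in all, crops included, and the job is handed in when it is done.

Besides the shell and the picture viewer there is one more tool, called after "Emit:" in YAML: its name, and indented under it one key for each argument. send_rows: Moves the arm, as the interface text tells. Its arguments: {"type":"object","properties":{"steps":{"type":"array","items":{"type":"array","items":{"type":"number"}}},"newtons":{"type":"number"}},"required":["steps"]}

```bash
mkdir -p pics; cat > h.py <<'E'
import numpy as np,cv2
from cell import *
def ray(cam,px):
    c=calibration(cam);R=np.array(c["attitude"]);
    d=R@np.array([(px[0]-c["cx"])/c["fx"],(px[1]-c["cy"])/c["fy"],1]);return np.array(c["eye"],float),d/np.linalg.norm(d)
def atz(cam,px,z):
    e,d=ray(cam,px);return e+d*(z-e[2])/d[2]
def tri(p1,p2):
    A=[];b=[]
    M=np.zeros((3,3));v=np.zeros(3);rs=[ray("scene",p1),ray("top",p2)]
    for e,d in rs:
        P=np.eye(3)-np.outer(d,d);M+=P;v+=P@e
    x=np.linalg.solve(M,v);return x,[np.linalg.norm((np.eye(3)-np.outer(d,d))@(x-e)) for e,d in rs]
E
python3 - <<'E'
from h import *
np.set_printoptions(precision=1,suppress=True)
for c in("scene","top"):
    cv2.imwrite(f"pics/{c}0.png",read_camera(c));k=calibration(c);print(c,k["eye"],np.array(k["attitude"]).tolist(),k["fx"])
for q in "case case_hinge drawer_left_bar drawer_right_bar lid_edge trim_weight adapter plug transmitter oil_bottle spare_weights wrench screwdriver".split():
    m=[mark_of(c,q)[:1] for c in("scene","top")]
    s=q
    for x in m: s+=f" {np.array(x[0]['centre'])} {x[0]['score']:.2f}" if x else " none"
    print(s, *(tri(m[0][0]["centre"],m[1][0]["centre"]) if m[0] and m[1] else []))
print(readout.observe()["tcp_rot"])
E
```

```text
scene [ 718.8 1002.6  973.7] [[-0.976150995663178, 0.15388543450238304, -0.15312905248122924], [0.2159554665439649, 0.6162131177350021, -0.7573933126197292], [-0.022191668156421214, -0.7723992921924003, -0.6347494492200164]] 480.0993761077251
top [ 255.7   -1.1 1204.4] [[-0.07793231469124207, -0.9713179854132593, 0.22465067446948062], [-0.9969469113945351, 0.07702068152419238, -0.012832399559154816], [-0.004838407564692617, -0.2249648546557357, -0.9743548655299883]] 468.1922710550832
case [290.  298.4] 0.56 [296.6 211.6] 0.60 [615.7  50.2  -3.5] [np.float64(3.6814221955806623), np.float64(3.6814221955805095)]
case_hinge [253.3 269.9] 0.87 [294.1 161.3] 0.86 [707.   43.3 119.9] [np.float64(1.8015790942466732), np.float64(1.801579094246877)]
drawer_left_bar [351.7 307.1] 0.67 [257.1 262.9] 0.93 [471.3 158.5  38.7] [np.float64(1.9361092040639405), np.float64(1.9361092040640469)]
drawer_right_bar none [328.4 258.7] 0.70
lid_edge [260.3 212.8] 0.68 [287.9 147.1] 0.84 [667.9  46.  299.1] [np.float64(4.385090767550744), np.float64(4.3850907675504)]
trim_weight [346.3 308.6] 0.74 [298.2 214.
[... 377 characters left out ...]
97 [141.2 244.8] 0.74 [549.8 465.8   2.1] [np.float64(2.5939195677863727), np.float64(2.5939195677863416)]
oil_bottle [304.9 189. ] 0.82 [499.8 250.5] 0.75 [ 467.6 -470.9   11.9] [np.float64(6.868163666412985), np.float64(6.868163666412983)]
spare_weights [257.1 202.1] 0.73 [383.7 255.4] 0.60 [ 557.9 -169.7  153.8] [np.float64(111.7418892499249), np.float64(111.74188924992488)]
wrench [375.4 226.7] 0.68 [408. 329.] 0.81 [ 283.2 -210.5   -2.2] [np.float64(2.1443874483877123), np.float64(2.144387448387839)]
screwdriver [428.3 329.2] 0.77 [227.2 339.5] 0.77 [288.6 247.9   1.4] [np.float64(2.5330226096009003), np.float64(2.5330226096008643)]
[[ 0.9  0.5 -0. ]
 [ 0.5 -0.9 -0. ]
 [-0.   0.  -1. ]]
```

View pics/top0.png

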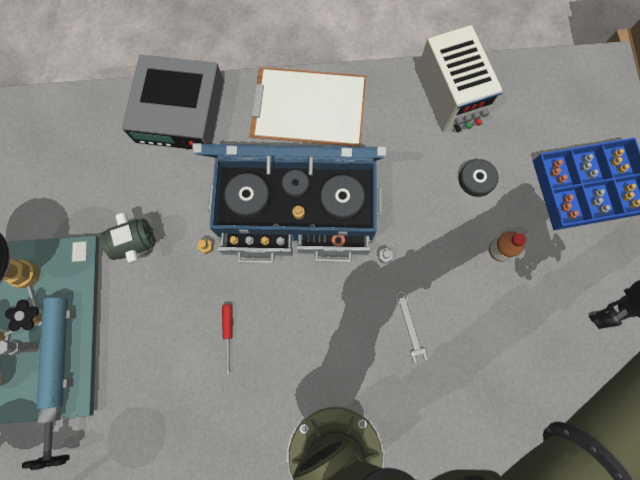

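View pics/scene0.png

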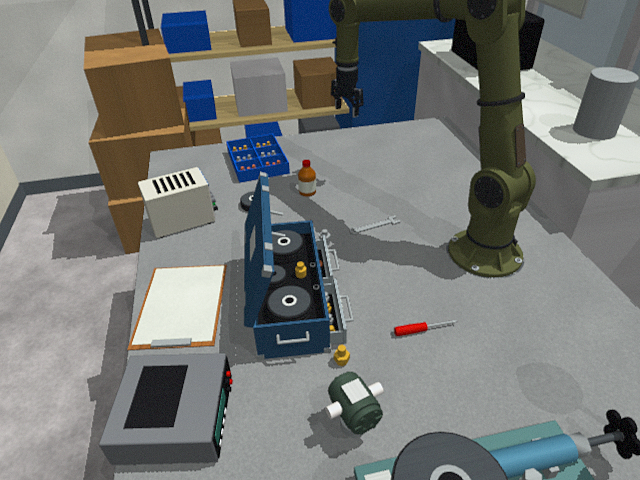

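The top view shows the case at about (295,190), with the drawers out at (255,258) and (326,255). The lid's top edge runs from (195,148) to (385,152). The adapter is at (205,244) and the plug at (386,254). The scene view shows the lid standing at (262,215). Next I fit the case pose and overlay it.

```bash
cat > fit.py <<'E'
from h import *
from scipy.optimize import least_squares
np.set_printoptions(precision=3,suppress=True)
def w(p,q):
    c,s=np.cos(q[2]),np.sin(q[2]);return np.array([q[0]+c*p[0]-s*p[1],q[1]+s*p[0]+c*p[1],p[2]])
def proj(cam,P):
    k=calibration(cam);v=np.array(k["attitude"]).T@(P-np.array(k["eye"]));return np.array([k["fx"]*v[0]/v[2]+k["cx"],k["fy"]*v[1]/v[2]+k["cy"]])
def lidp(a,y,u=180,v=22): return np.array([90-u*np.cos(a)+v*np.sin(a),y,120+u*np.sin(a)+v*np.cos(a)])
obs=[]
def run(corners=()):
    O=[]
    for c in("scene","top"):
        read_camera(c)
        for q in("case_hinge","lid_edge","drawer_left_bar","drawer_right_bar"):
            for m in mark_of(c,q)[:1]:
                if m["score"]>.5:O.append((c,q,np.array(m["centre"]),1.))
    for c,p,px in corners:O.append((c,p,np.array(px),1.))
    def pt(q,n):
        if not isinstance(n,str):return w(n,q)
        return w({"case_hinge":lambda:np.array([90,0,120]),"lid_edge":lambda:lidp(q[5],0),"drawer_left_bar":lambda:np.array([-112-q[3],98,44]),"drawer_right_bar":lambda:np.array([-112-q[4],-98,44])}[n](),q)
    r=least_squares(lambda q:np.concatenate([(proj(c,pt(q,n))-px) for c,n,px,_ in O]),[615,45,0,50,50,1.2],x_scale=[10,10,.1,10,10,.1],loss="soft_l1")
    print(r.x)
    for c,n,px,_ in O:print(c,n,px,proj(c,pt(r.x,n))-px)
    return r.x
def overlay(cam,q,fn,box,s):
    im=read_camera(cam);x0,y0,x1,y1=box;im=cv2.resize(im[y0:y1,x0:x1],None,fx=s,fy=s,interpolation=cv2.INTER_CUBIC)
    def L(*P,col=(0,255,255)):
        pp=[((proj(cam,w(np.array(p,float),q))-[x0-.5,y0-.5])*s).astype(int) for p in P]
        cv2.polylines(im,[np.array(pp)],False,col,1)
    L((-90,-200,120),(90,-200,120),(90,200,120),(-90,200,120),(-90,-200,120))
    L((-90,-200,120),(-90,-200,0),(-90,200,0),(-90,200,120));L(lidp(q[5],-200),lidp(q[5],200),col=(0,0,255));L(lidp(q[5],-200,180,0),lidp(q[5],200,180,0),col=(0,0,255))
    for y,d in((98,q[3]),(-98,q[4])):
        L((-112-d,y-42,44),(-112-d,y+42,44),col=(0,255,0));L((-90-d,y-91,69),(-90-d,y+91,69),(-90-d,y+91,11),(-90-d,y-91,11),(-90-d,y-91,69),col=(255,0,255))
    cv2.imwrite(fn,im)
E
python3 - <<'E'
from fit import *
q=run([("top",np.array([-90,200,120.]),(210.5,230)),("top",np.array([-90,-200,120.]),(376,235))])
overlay("top",q,"pics/t1.png",(185,135,395,275),3.8)
E
```

```text
[616.859  48.139  -0.116  39.828  32.429   1.221]
scene case_hinge [252.6 269.3] [ 1.396 -0.617]
scene lid_edge [262.4 211.7] [0.507 1.608]
scene drawer_left_bar [351.4 307.7] [-2.164 -0.521]
scene drawer_right_bar [339.1 260.9] [-2.163 -2.069]
top case_hinge [295.7 159.7] [0.836 0.989]
top lid_edge [291.2 147. ] [-0.975 -0.565]
top drawer_left_bar [256.  259.8] [-1.372  1.225]
top drawer_right_bar [332.1 259.9] [0.467 1.07 ]
top [-90. 200. 120.] [210.5 230. ] [-1.332 -1.612]
top [ -90. -200.  120.] [376 235] [ 0.577 -0.638]
```

View pics/t1.png

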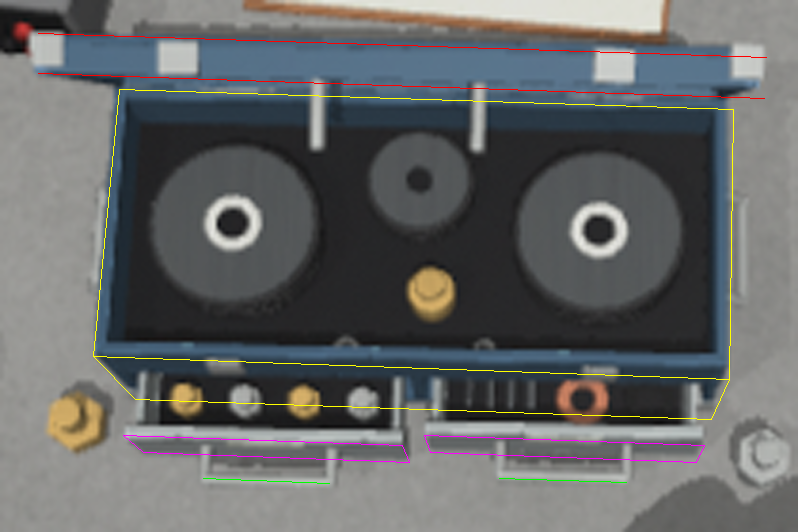

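The overlay shows the case yaw slightly too large: the actual lid edge and bars are about 1 to 3 px off the model lines at the right side. I'll refit with the bar ends (206,477)–(333,480) and (500,474)–(628,478), and the lid ends (31,33) and (764,45), all in crop pixels.

```bash
cat >> fit.py <<'E'
def run2():
    U=lambda x,y:np.array([185-.5+x/3.8,135-.5+y/3.8])
    O=[]
    for c in("scene","top"):
        read_camera(c)
        for n,f in(("case_hinge",lambda q:(90,0,120)),("lid_edge",lambda q:lidp(q[5],0)),("drawer_left_bar",lambda q:(-112-q[3],98,44)),("drawer_right_bar",lambda q:(-112-q[4],-98,44))):
            for m in mark_of(c,n)[:1]:
                if m["score"]>.5:O.append((c,f,np.array(m["centre"]),.5))
    A=lambda f,x,y:O.append(("top",f,U(x,y),1))
    A(lambda q:(-112-q[3],140,44),204,476);A(lambda q:(-112-q[3],56,44),333,479)
    A(lambda q:(-112-q[4],-56,44),500,474);A(lambda q:(-112-q[4],-140,44),628,478)
    A(lambda q:lidp(q[5],200),31,33);A(lambda q:lidp(q[5],-200),764,45)
    A(lambda q:(-90,200,120),103,351);A(lambda q:(-90,-200,120),729,369)
    e=lambda q:[wt*(proj(c,w(np.array(f(q),float),q))-px) for c,f,px,wt in O]
    r=least_squares(lambda q:np.concatenate(e(q)),[615,45,0,50,50,1.2],x_scale=[10,10,.1,10,10,.1],loss="soft_l1")
    print(r.x);print(np.array(e(r.x)))
    return r.x
E
python3 - <<'E'
from fit import *
q=run2();np.save("q.npy",q)
overlay("top",q,"pics/t2.png",(185,135,395,275),3.8)
for y,d in((98,q[3]),(-98,q[4])):print("front",w(np.array([-90-d,y,44]),q),"home",w(np.array([-90,y,44]),q))
print(w(lidp(q[5],0),q),w(np.array([90,0,120]),q))
for n in("adapter","plug"):
    for c in("scene","top"):
        m=find_in(c,n)[0];print(n,c,m["score"],atz(c,m["centre"],27))
E
```

```text
[621.449  48.563  -0.101  40.454  35.254   1.216]
[[  -0.406    1.349]
 [  -0.636    2.645]
 [  -1.282   -0.347]
 [  -0.385   -0.172]
 [  -0.043   -0.173]
 [   0.517    0.121]
 [-110.445   40.94 ]
 [  -0.508    0.33 ]
 [   0.38    -0.051]
 [  -0.265   -0.105]
 [   0.321    0.156]
 [   0.016   -0.161]
 [   1.327   -0.215]
 [  -0.08     0.381]
 [  -2.214    0.88 ]
 [   0.419   -0.275]]
front [501.569 159.248  44.   ] home [541.816 155.159  44.   ]
front [486.93  -36.274  44.   ] home [522.004 -39.837  44.   ]
[669.321  43.7   296.437] [710.988  39.466 120.   ]
adapter scene 0.72 [529.781 297.527  27.   ]
adapter top 0.55 [525.108 286.858  27.   ]
plug scene 0.59 [ 453.147 -540.503   27.   ]
plug top 0.6 [ 464.375 -169.361   27.   ]
```

View pics/t2.png

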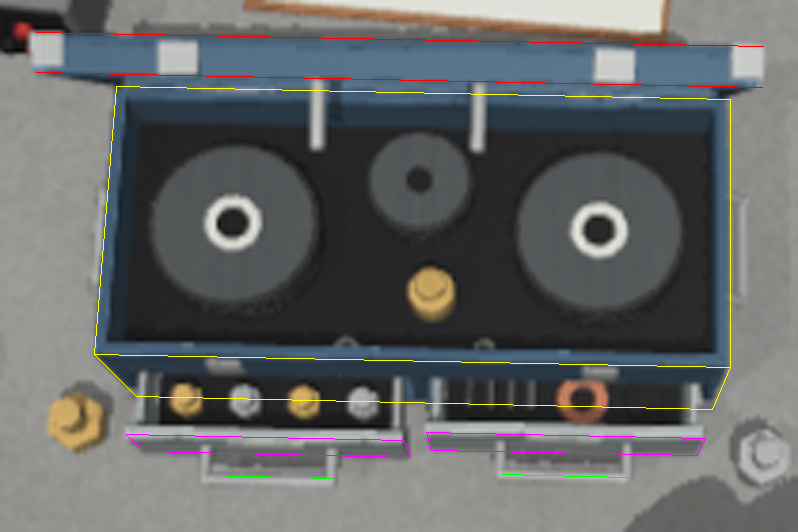

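The fit now matches, with the drawers about 40 and 35 mm out and the lid at 1.22 rad. I'll push on the bars with closed fingers, tilted so the gripper body clears the case front.

```bash
cat > go.py <<'E'
from fit import *
from scipy.spatial.transform import Rotation as Ro
def go(*T,tilt=None):
    """T: list of (case x,y,z) TCP targets, tilt"""
    q=np.load("q.npy");s=readout.observe();R=np.array(s["tcp_rot"]);p=np.array(s["ee_pos"])
    G=(Ro.from_euler("z",q[2])*Ro.from_matrix([[1,0,0],[0,-1,0],[0,0,-1]])*Ro.from_euler("y",tilt or 0)).as_matrix()
    c=Ro.from_euler("z",-q[2]).as_matrix()@(p-[q[0],q[1],0])
    print("t",s["time"],"tcp world",p,"case",c,"F",np.array(s["ft_force"]),"gap",s["finger_gap"])
    print("turn",Ro.from_matrix(R.T@G).as_rotvec())
    for t in T:print(t,"world",w(np.array(t,float),q),"shift cm",R.T@(w(np.array(t,float),q)-p)/10)
E
python3 -c "
from go import *
q=np.load('q.npy')
x=-127.6-q[4]-35
go((x,-98,240),(x,-98,41),tilt=.5)"
```

```text
t 2.7 tcp world [ 292.51  -580.51   248.355] case [-263.666 -659.101  248.355] F [ 0.379 -0.586 -0.002] gap 84.85855542277514
turn [-0.142  0.486  0.556]
(np.float64(-197.85445380711258), -98, 240) world [414.702 -28.935 240.   ] shift cm [ 35.735 -43.757   0.83 ]
(np.float64(-197.85445380711258), -98, 41) world [414.702 -28.935  41.   ] shift cm [ 35.735 -43.76   20.73 ]
```

Emit:
send_rows:
  steps:
    - [0, 9, -11, 0.8, 0, 0, 0.2]
    - [0, 18, -22, 0.8, -0.07, 0.24, 0.4]
    - [0, 27, -33, 0.8, -0.14, 0.486, 0.556]
    - [0, 35.7, -43.8, 0.8, -0.142, 0.486, 0.556]
    - [0, 35.7, -43.8, 0.8, -0.142, 0.486, 0.556]
    - [0, 35.7, -43.8, 0.8, -0.142, 0.486, 0.556]
    - [0, 35.7, -43.8, 0.8, -0.142, 0.486, 0.556]
    - [0, 35.7, -43.8, 0.8, -0.142, 0.486, 0.556]
    - [0, 35.7, -43.8, 0.8, -0.142, 0.486, 0.556]
    - [0, 35.7, -43.8, 0.8, -0.142, 0.486, 0.556]
    - [0, 35.7, -43.8, 0.8, -0.142, 0.486, 0.556]
    - [0, 35.7, -43.8, 0.8, -0.142, 0.486, 0.556]
    - [0, 35.7, -43.8, 0.8, -0.142, 0.486, 0.556]
    - [0, 35.7, -43.8, 0.8, -0.142, 0.486, 0.556]
    - [0, 35.7, -43.8, 0.8, -0.142, 0.486, 0.556]
    - [0, 35.7, -43.8, 0.8, -0.142, 0.486, 0.556]
    - [0, 35.7, -43.8, 0.8, -0.142, 0.486, 0.556]
    - [0, 35.7, -43.8, 0.8, -0.142, 0.486, 0.556]

```text
time: 4.2
ee_pos: [466.2, -42.5, 144.9]
tcp_rot: [[0.896, -0.097, 0.433], [-0.094, -0.995, -0.028], [0.433, -0.016, -0.901]]
ft_force: [-0.2, 0.3, -0.4]
finger_gap: 0.3
gripper_force: 0.0
```

```bash
python3 -c "
from go import *
q=np.load('q.npy')
x=-127.6-q[4]-35
go((x,-98,240),(x,-98,41),tilt=.5)"
```

```text
t 4.2 tcp world [466.212 -42.549 144.908] case [-145.232 -106.337  144.908] F [-0.233  0.312 -0.448] gap 0.2812703310841747
turn [-0.016  0.052 -0.004]
(np.float64(-197.85445380711258), -98, 240) world [414.702 -28.935 240.   ] shift cm [ -0.623  -1.005 -10.836]
(np.float64(-197.85445380711258), -98, 41) world [414.702 -28.935  41.   ] shift cm [-9.249 -0.691  7.094]
```

```bash
python3 -c "
from go import *
print(np.array(readout.observe()['joint_positions']))
go((-190,-98,60),(-150,-98,145),(-190,-98,145),tilt=.3)"
```

```text
[-0.158 -0.301  0.156  2.36   0.124  0.634 -1.753]
t 4.2 tcp world [466.212 -42.549 144.908] case [-145.232 -106.337  144.908] F [-0.233  0.312 -0.448] gap 0.2812703310841747
turn [-0.016 -0.148 -0.002]
(-190, -98, 60) world [422.516 -29.729  60.   ] shift cm [-7.718 -0.717  5.723]
(-150, -98, 145) world [462.311 -33.772 145.   ] shift cm [-0.428 -0.836 -0.202]
(-190, -98, 145) world [422.516 -29.729 145.   ] shift cm [-4.033 -0.852 -1.936]
```

```bash
python3 -c "
from go import *
go((-165,-98,145),(-158,-98,74),tilt=.15)"
```

```text
t 4.2 tcp world [466.212 -42.549 144.908] case [-145.232 -106.337  144.908] F [-0.233  0.312 -0.448] gap 0.2812703310841747
turn [-0.016 -0.298 -0.001]
(-165, -98, 145) world [447.388 -32.256 145.   ] shift cm [-1.78  -0.842 -0.852]
(-158, -98, 74) world [454.352 -32.964  74.   ] shift cm [-4.227 -0.727  5.849]
```

Emit:
send_rows:
  steps:
    - [0, -0.9, -0.4, -0.4, 0, -0.15, 0]
    - [0, -1.8, -0.84, -0.85, -0.016, -0.298, 0]
    - [0, -1.8, -0.84, -0.85, -0.016, -0.298, 0]
    - [0, -1.8, -0.84, -0.85, -0.016, -0.298, 0]

```text
time: 4.53
ee_pos: [449.5, -34.0, 146.0]
tcp_rot: [[0.983, -0.104, 0.15], [-0.103, -0.995, -0.015], [0.151, -0.0, -0.989]]
ft_force: [-0.6, 0.1, -0.6]
finger_gap: -0.2
gripper_force: 0.0
```

```bash
python3 -c "
from go import *
print(np.array(readout.observe()['joint_positions']))
go((-165,-98,145),(-158,-98,74),(-135,-98,74),(-105,-98,74),tilt=.15)"
```

```text
[-0.186 -0.141  0.179  2.169  0.05   0.962 -1.707]
t 4.5333 tcp world [449.462 -33.979 145.956] case [-162.762  -99.504  145.956] F [-0.646  0.075 -0.638] gap -0.15352661078363466
turn [ 0.    -0.001 -0.003]
(-165, -98, 145) world [447.388 -32.256 145.   ] shift cm [-0.236 -0.15   0.061]
(-158, -98, 74) world [454.352 -32.964  74.   ] shift cm [-0.613 -0.149  7.185]
(-135, -98, 74) world [477.234 -35.289  74.   ] shift cm [ 1.661 -0.155  7.531]
(-105, -98, 74) world [507.081 -38.321  74.   ] shift cm [ 4.627 -0.163  7.983]
```

Emit:
send_rows:
  steps:
    - [0, -0.4, -0.15, 2, 0, 0, 0]
    - [0, -0.5, -0.15, 4, 0, 0, 0]
    - [0, -0.6, -0.15, 5.7, 0, 0, 0]
    - [0, -0.6, -0.15, 6.8, 0, 0, 0]
    - [0, -0.6, -0.15, 7.19, 0, 0, 0]
    - [0, -0.6, -0.15, 7.19, 0, 0, 0]
    - [0, -0.1, -0.15, 7.26, 0, 0, 0]
    - [0, 0.4, -0.15, 7.34, 0, 0, 0]
    - [0, 0.9, -0.15, 7.42, 0, 0, 0]
    - [0, 1.4, -0.15, 7.49, 0, 0, 0]
    - [0, 1.9, -0.15, 7.57, 0, 0, 0]
    - [0, 2.4, -0.15, 7.64, 0, 0, 0]
    - [0, 2.9, -0.15, 7.72, 0, 0, 0]
    - [0, 3.4, -0.15, 7.8, 0, 0, 0]
    - [0, 3.9, -0.15, 7.87, 0, 0, 0]
    - [0, 4.2, -0.16, 7.92, 0, 0, 0]
    - [0, 4.3, -0.16, 7.93, 0, 0, 0]
    - [0, 4.3, -0.16, 7.93, 0, 0, 0]

```text
time: 6.03
ee_pos: [501.7, -38.7, 72.8]
tcp_rot: [[0.983, -0.105, 0.149], [-0.104, -0.994, -0.015], [0.15, -0.0, -0.989]]
ft_force: [0.3, -0.0, 0.5]
finger_gap: 0.2
gripper_force: 0.1
```

```bash
python3 -c "
from go import *
go((-104,-98,74),(-100,-98,74),tilt=.15)
im=read_camera('top');cv2.imwrite('pics/t3.png',cv2.resize(im[135:275,185:395],None,fx=3.8,fy=3.8,interpolation=2))"
```

```text
t 6.0333 tcp world [501.727 -38.692  72.787] case [-110.289  -98.91    72.787] F [ 0.313 -0.044  0.476] gap 0.19131930525333316
turn [ 0.    -0.    -0.004]
(-104, -98, 74) world [508.076 -38.422  74.   ] shift cm [ 0.64  -0.094 -0.026]
(-100, -98, 74) world [512.055 -38.827  74.   ] shift cm [ 1.035 -0.095  0.034]
```

View pics/t3.png

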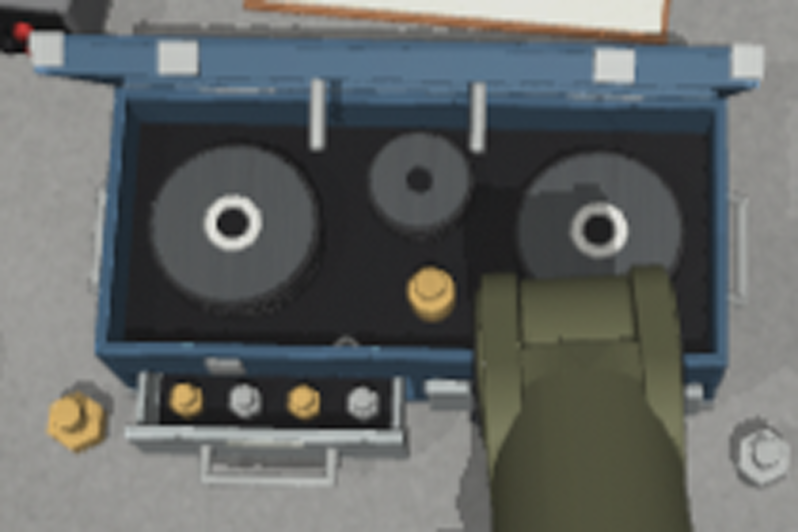

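The right drawer is nearly home; its front shows at (690,392) in the crop. I'll creep it in.

Emit:
send_rows:
  steps:
    - [0, 0.2, 0, 0, 0, 0, 0]
    - [0, 0.4, 0, 0, 0, 0, 0]
    - [0, 0.6, 0, 0, 0, 0, 0]
    - [0, 0.7, 0, 0, 0, 0, 0]
    - [0, 0.8, 0, 0.02, 0, 0, 0]
    - [0, 0.8, 0, 0.02, 0, 0, 0]

```text
time: 6.58
ee_pos: [509.2, -39.6, 73.7]
tcp_rot: [[0.983, -0.105, 0.148], [-0.104, -0.994, -0.015], [0.149, -0.0, -0.989]]
ft_force: [-2.0, 1.0, -1.6]
finger_gap: 0.3
gripper_force: 0.9
```

Emit:
send_rows:
  steps:
    - [0, 0.15, 0, 0, 0, 0, 0]
    - [0, 0.3, 0, 0.03, 0, 0, 0]
    - [0, 0.4, 0, 0.05, 0, 0, 0]
    - [0, 0.5, 0, 0.06, 0, 0, 0]
    - [0, 0.5, 0, 0.06, 0, 0, 0]

```text
time: 7.0
ee_pos: [511.3, -39.8, 73.7]
tcp_rot: [[0.984, -0.105, 0.142], [-0.104, -0.994, -0.014], [0.142, -0.001, -0.99]]
ft_force: [-12.9, 0.8, 9.7]
finger_gap: 0.3
gripper_force: 6.6
```

```bash
python3 -c "
from go import *
go((-130,-98,74),(-160,-60,95),(-163,98,95),(-163,98,75),(-143,98,75),(-110,98,75),(-101,98,75),tilt=.15)"
```

```text
t 7.0 tcp world [511.344 -39.785  73.671] case [-100.611  -99.026   73.671] F [-12.892   0.792   9.709] gap 0.33749242469648194
turn [ 0.     0.007 -0.004]
(-130, -98, 74) world [482.209 -35.794  74.   ] shift cm [-2.905 -0.091 -0.451]
(-160, -60, 95) world [456.203   5.044  95.   ] shift cm [-5.59  -3.88  -2.958]
(-163, 98, 95) world [469.19  162.538  95.   ] shift cm [ -5.952 -19.678  -3.001]
(-163, 98, 75) world [469.19  162.538  75.   ] shift cm [ -6.237 -19.677  -1.022]
(-143, 98, 75) world [489.087 160.516  75.   ] shift cm [ -4.258 -19.685  -0.737]
(-110, 98, 75) world [521.918 157.18   75.   ] shift cm [ -0.991 -19.699  -0.266]
(-101, 98, 75) world [530.872 156.271  75.   ] shift cm [ -0.1   -19.702  -0.138]
```

Emit:
send_rows:
  steps:
    - [0, -1.5, 0, -0.3, 0, 0, 0]
    - [0, -3.5, 0, -0.8, 0, 0, 0]
    - [0, -5.5, -1.5, -2.2, 0, 0, 0]
    - [0, -6.2, -5, -3.1, 0, 0, 0]
    - [0, -6.2, -9, -3.1, 0, 0, 0]
    - [0, -6.2, -13, -3.1, 0, 0, 0]
    - [0, -6.2, -17, -3.1, 0, 0, 0]
    - [0, -6.2, -19.4, -3, 0, 0, 0]
    - [0, -6.4, -19.7, -2, 0, 0, 0]
    - [0, -6.5, -19.7, -1.2, 0, 0, 0]
    - [0, -6.5, -19.7, -1.05, 0, 0, 0]
    - [0, -6.1, -19.7, -1, 0, 0, 0]
    - [0, -5.6, -19.7, -0.9, 0, 0, 0]
    - [0, -5.1, -19.7, -0.85, 0, 0, 0]
    - [0, -4.6, -19.7, -0.8, 0, 0, 0]
    - [0, -4.1, -19.7, -0.7, 0, 0, 0]
    - [0, -3.6, -19.7, -0.65, 0, 0, 0]
    - [0, -3.1, -19.7, -0.55, 0, 0, 0]
    - [0, -2.6, -19.7, -0.5, 0, 0, 0]
    - [0, -2.1, -19.7, -0.4, 0, 0, 0]

```text
time: 8.67
ee_pos: [514.0, 157.9, 74.8]
tcp_rot: [[0.983, -0.105, 0.148], [-0.104, -0.994, -0.016], [0.149, -0.0, -0.989]]
ft_force: [-1.9, -1.1, 1.7]
finger_gap: 0.5
gripper_force: 1.2
```

```bash
python3 -c "
from go import *
go((-105,98,75),(-101,98,75),tilt=.15)"
```

```text
t 8.6667 tcp world [513.965 157.871  74.828] case [-117.983   97.883   74.828] F [-1.93  -1.058  1.679] gap 0.5043916732414733
turn [ 0.     0.    -0.004]
(-105, 98, 75) world [526.893 156.675  75.   ] shift cm [ 1.286 -0.017  0.176]
(-101, 98, 75) world [530.872 156.271  75.   ] shift cm [ 1.682 -0.019  0.236]
```

Emit:
send_rows:
  steps:
    - [0, 0.3, 0, 0.04, 0, 0, 0]
    - [0, 0.6, 0, 0.08, 0, 0, 0]
    - [0, 0.9, 0, 0.12, 0, 0, 0]
    - [0, 1.15, 0, 0.16, 0, 0, 0]
    - [0, 1.35, 0, 0.2, 0, 0, 0]
    - [0, 1.5, 0, 0.22, 0, 0, 0]
    - [0, 1.65, 0, 0.24, 0, 0, 0]
    - [0, 1.8, 0, 0.26, 0, 0, 0]
    - [0, 1.9, 0, 0.28, 0, 0, 0]
    - [0, 1.9, 0, 0.28, 0, 0, 0]

```text
time: 9.5
ee_pos: [530.9, 156.2, 74.8]
tcp_rot: [[0.984, -0.105, 0.145], [-0.104, -0.994, -0.016], [0.145, 0.001, -0.989]]
ft_force: [-8.6, -0.9, 5.0]
finger_gap: 0.2
gripper_force: 4.2
```

```bash
python3 -c "
from go import *
go((-130,98,76),(-140,60,200),(-120,20,370),(-20,0,370),(115,0,365),(115,0,300),tilt=0)"
```

```text
t 9.5 tcp world [530.905 156.23   74.788] case [-100.963   97.963   74.788] F [-8.637 -0.874  4.96 ] gap 0.1693687397700358
turn [ 0.001 -0.146 -0.004]
(-130, 98, 76) world [502.021 159.202  76.   ] shift cm [-2.855  0.007 -0.542]
(-140, 60, 200) world [488.231 122.407 200.   ] shift cm [ -2.027   3.819 -12.951]
(-120, 20, 370) world [504.085  80.591 370.   ] shift cm [  2.439   7.822 -29.475]
(-20, 0, 370) world [601.551  50.585 370.   ] shift cm [ 12.34    9.784 -28.018]
(115, 0, 365) world [735.86   36.939 365.   ] shift cm [ 25.624   9.732 -25.56 ]
(115, 0, 300) world [735.86   36.939 300.   ] shift cm [ 24.678   9.728 -19.129]
```

Emit:
send_rows:
  steps:
    - [0, -1.5, 0, -0.3, 0, 0, 0]
    - [0, -3, 0, -0.6, 0, 0, 0]
    - [0, -3.2, 0.5, -3.5, 0, 0, 0]
    - [0, -2.8, 1.5, -7, 0, 0, 0]
    - [0, -2.3, 3, -10.5, 0, -0.05, 0]
    - [0, -1.5, 4, -14, 0, -0.1, 0]
    - [0, -0.6, 5, -17.5, 0, -0.146, 0]
    - [0, 0.4, 6, -21, 0, -0.146, 0]
    - [0, 1.4, 7, -24.5, 0, -0.146, 0]
    - [0, 2.2, 7.6, -28, 0, -0.146, 0]
    - [0, 2.4, 7.8, -29.5, 0, -0.146, 0]
    - [0, 2.4, 7.8, -29.5, 0, -0.146, 0]

```text
time: 10.5
ee_pos: [507.1, 80.3, 376.1]
tcp_rot: [[0.994, -0.106, 0.016], [-0.106, -0.994, 0.003], [0.015, -0.004, -1.0]]
ft_force: [-0.3, 0.5, 0.6]
finger_gap: 0.1
gripper_force: 0.0
```

```bash
python3 -c "
from go import *
np.save('q.npy',run())
print(readout.observe()['joint_positions'])
go((-120,20,370),(-20,0,370),(115,0,365),(115,0,300),tilt=0)"
```

```text
[619.144  51.803  -0.119  -1.083  -8.52    1.222]
scene case_hinge [253.2 270.6] [ 0.09  -0.946]
scene lid_edge [264.5 210.5] [-2.391  3.759]
scene drawer_left_bar [333.2 310.1] [-0.022 -0.256]
top case_hinge [293.5 159.8] [1.614 0.141]
top lid_edge [290.7 144.6] [-2.219  0.898]
top drawer_right_bar [331.3 244.4] [0.167 0.006]
[-0.288 -0.012  0.077  1.592  0.002  1.558 -1.888]
t 11.0 tcp world [504.142  80.626 369.583] case [-117.611   14.959  369.583] F [-0.646  0.238  0.742] gap 0.3600252534186544
turn [-0.    -0.003  0.014]
(-120, 20, 370) world [502.369  85.915 370.   ] shift cm [-0.232 -0.507 -0.042]
(-20, 0, 370) world [599.286  54.179 370.   ] shift cm [ 9.739  1.633 -0.011]
(115, 0, 365) world [733.33   38.143 365.   ] shift cm [23.236  1.824  0.531]
(115, 0, 300) world [733.33   38.143 300.   ] shift cm [23.216  1.825  7.031]
```

```bash
python3 -c "
from go import *
np.save('q.npy',[623,48.6,-.101,0,0,1.216])
go((-20,0,370),(115,0,365),(115,0,298),tilt=0)
f=lambda a,u=160:(90-u*np.cos(a)+22*np.sin(a)+11,0,120+u*np.sin(a)+22*np.cos(a)+17)
for a in(1.216,1,.8,.6,.4,.2,0):print(a,np.array(f(a)))"
```

```text
t 11.0 tcp world [504.142  80.626 369.583] case [-121.481   19.878  369.583] F [-0.646  0.238  0.742] gap 0.3600252534186544
turn [-0.    -0.003 -0.004]
(-20, 0, 370) world [603.102  50.617 370.   ] shift cm [10.156  1.948 -0.01 ]
(115, 0, 365) world [737.414  37.005 365.   ] shift cm [23.654  1.895  0.533]
(115, 0, 298) world [737.414  37.005 298.   ] shift cm [23.633  1.896  7.233]
1.216 [ 66.046   0.    294.678]
1 [ 33.064   0.    283.522]
0.8 [  5.309   0.    267.105]
0.6 [-18.632   0.    245.5  ]
0.4 [-37.803   0.    219.57 ]
0.2 [-51.44    0.    190.349]
0 [-59.   0. 159.]
```

Emit:
send_rows:
  steps:
    - [0, 3, 0.6, 0, 0, 0, 0]
    - [0, 6.5, 1.2, 0, 0, 0, 0]
    - [0, 10, 1.9, 0, 0, 0, 0]
    - [0, 13.5, 1.9, 0, 0, 0, 0]
    - [0, 17, 1.9, 0, 0, 0, 0]
    - [0, 20.5, 1.9, 0.2, 0, 0, 0]
    - [0, 23, 1.9, 0.5, 0, 0, 0]
    - [0, 23.7, 1.9, 0.8, 0, 0, 0]
    - [0, 23.7, 1.9, 3, 0, 0, 0]
    - [0, 23.7, 1.9, 5.5, 0, 0, 0]
    - [0, 23.7, 1.9, 7, 0, 0, 0]
    - [0, 23.7, 1.9, 7.5, 0, 0, 0]
    - [0, 23.7, 1.9, 7.5, 0, 0, 0]

```text
time: 12.08
ee_pos: [737.2, 37.0, 294.3]
tcp_rot: [[0.995, -0.105, 0.001], [-0.105, -0.995, 0.0], [0.001, -0.0, -1.0]]
ft_force: [0.1, 0.1, 0.0]
finger_gap: -0.2
gripper_force: 0.0
```

```bash
python3 -c "
from go import *
f=lambda a,u=160:(90-u*np.cos(a)+22*np.sin(a)+11,0,120+u*np.sin(a)+22*np.cos(a)+17)
go(*[f(a) for a in(1.216,1.1,1,.9,.8,.7,.6,.5,.4,.3,.2,.1,0)],tilt=0)"
```

```text
t 12.0833 tcp world [737.241  37.039 294.306] case [114.824   0.017 294.306] F [0.085 0.084 0.038] gap -0.16221519160455158
turn [-0.    -0.001 -0.004]
(np.float64(66.04587828280484), 0, np.float64(294.67754873468675)) world [688.709  41.941 294.678] shift cm [-4.878  0.021 -0.04 ]
(np.float64(48.0311824932592), 0, np.float64(289.5722922811924)) world [670.786  43.757 289.572] shift cm [-6.679  0.028  0.47 ]
(np.float64(33.06399272687136), 0, np.float64(283.5220082983625)) world [655.895  45.266 283.522] shift cm [-8.176  0.033  1.074]
(np.float64(18.775597088498333), 0, np.float64(276.00772484235193)) world [641.68   46.707 276.008] shift cm [-9.606  0.039  1.825]
(np.float64(5.308760504243043), 0, np.float64(267.10452214956126)) world [628.282  48.065 267.105] shift cm [-10.953   0.044   2.714]
(np.float64(-7.201960846288962), 0, np.float64(256.9013580782893)) world [615.835  49.326 256.901] shift cm [-12.204   0.049   3.734]
(np.float64(-18.63156397085775), 0, np.float64(245.5001792712186)) world [604.463  50.479 245.5  ] shift cm [-13.348   0.054   4.874]
(np.float64(-28.865848053167177), 0, np.float64(233.01490253826069)) world [594.281  51.51  233.015] shift cm [-14.372   0.058   6.122]
(np.float64(-37.80255550967131), 0, np.float64(219.57027663744756)) world [585.39   52.412 219.57 ] shift cm [-15.266   0.062   7.466]
(np.float64(-45.35239371354748), 0, np.float64(205.30063582657766)) world [577.879  53.173 205.301] shift cm [-16.022   0.065   8.892]
(np.float64(-51.43992717710731), 0, np.float64(190.34855763971711)) world [571.822  53.787 190.349] shift cm [-16.632   0.068  10.387]
(np.float64(-56.00433127825393), 0, np.float64(174.86343829960907)) world [567.281  54.247 174.863] shift cm [-17.089   0.07   11.935]
(np.float64(-59.0), 0, np.float64(159.0)) world [564.301  54.549 159.   ] shift cm [-17.389   0.071  13.522]
```

Emit:
send_rows:
  steps:
    - [0, -2, 0, 0, 0, 0, 0]
    - [0, -3.7, 0, 0, 0, 0, 0]
    - [0, -4.5, 0, 0, 0, 0, 0]
    - [0, -5.2, 0, 0.05, 0, 0, 0]
    - [0, -5.9, 0, 0.22, 0, 0, 0]
    - [0, -6.7, 0, 0.47, 0, 0, 0]
    - [0, -7.4, 0, 0.75, 0, 0, 0]
    - [0, -8.2, 0, 1.07, 0, 0, 0]
    - [0, -8.9, 0, 1.45, 0, 0, 0]
    - [0, -9.6, 0, 1.83, 0, 0, 0]
    - [0, -10.3, 0, 2.26, 0, 0, 0]
    - [0, -10.95, 0, 2.71, 0, 0, 0]
    - [0, -11.6, 0, 3.2, 0, 0, 0]
    - [0, -12.2, 0, 3.73, 0, 0, 0]

```text
time: 13.25
ee_pos: [617.9, 49.5, 260.1]
tcp_rot: [[0.994, -0.105, 0.008], [-0.105, -0.994, 0.0], [0.008, -0.001, -1.0]]
ft_force: [-0.2, 0.3, 4.1]
finger_gap: 0.2
gripper_force: 1.8
```

```bash
python3 -c "
from go import *
im=read_camera('scene');cv2.imwrite('pics/s4.png',cv2.resize(im[140:380,180:420],None,fx=2.4,fy=2.4,interpolation=2))
f=lambda a,u=160:(90-u*np.cos(a)+22*np.sin(a)+11,0,120+u*np.sin(a)+22*np.cos(a)+17)
go(*[f(a) for a in(.6,.5,.4,.3,.2,.1,0)],tilt=0)"
```

```text
t 13.3 tcp world [616.176  49.633 258.53 ] case [ -6.893   0.34  258.53 ] F [-1.087 -0.794  2.394] gap 0.06980222406053116
turn [-0.001 -0.004 -0.004]
(np.float64(-18.63156397085775), 0, np.float64(245.5001792712186)) world [604.463  50.479 245.5  ] shift cm [-1.179  0.04   1.298]
(np.float64(-28.865848053167177), 0, np.float64(233.01490253826069)) world [594.281  51.51  233.015] shift cm [-2.208  0.045  2.542]
(np.float64(-37.80255550967131), 0, np.float64(219.57027663744756)) world [585.39   52.412 219.57 ] shift cm [-3.108  0.05   3.883]
(np.float64(-45.35239371354748), 0, np.float64(205.30063582657766)) world [577.879  53.173 205.301] shift cm [-3.869  0.054  5.306]
(np.float64(-51.43992717710731), 0, np.float64(190.34855763971711)) world [571.822  53.787 190.349] shift cm [-4.484  0.058  6.799]
(np.float64(-56.00433127825393), 0, np.float64(174.86343829960907)) world [567.281  54.247 174.863] shift cm [-4.947  0.061  8.345]
(np.float64(-59.0), 0, np.float64(159.0)) world [564.301  54.549 159.   ] shift cm [-5.253  0.063  9.93 ]
```

View pics/s4.png

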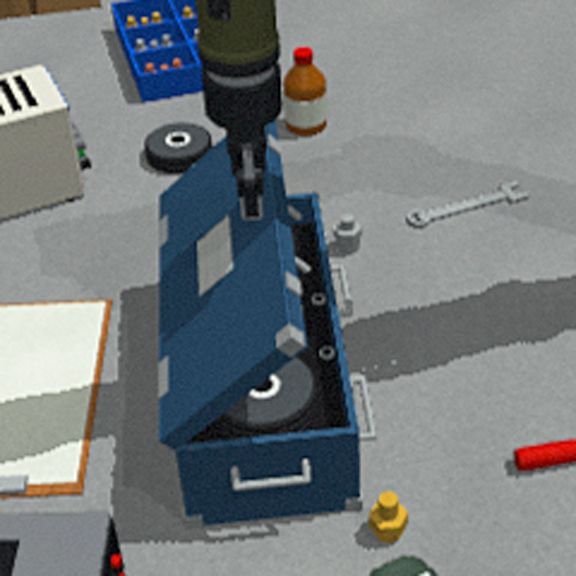

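The lid follows the fingertip, which touches near its edge at (250,210) in the crop, and both drawers are home. I'll continue along the arc.

Emit:
send_rows:
  steps:
    - [0, -0.6, 0, 0.65, 0, 0, 0]
    - [0, -1.18, 0, 1.3, 0, 0, 0]
    - [0, -1.7, 0, 1.9, 0, 0, 0]
    - [0, -2.2, 0, 2.54, 0, 0, 0]
    - [0, -2.67, 0, 3.2, 0, 0, 0]
    - [0, -3.1, 0, 3.88, 0, 0, 0]
    - [0, -3.5, 0, 4.6, 0, 0, 0]
    - [0, -3.87, 0, 5.3, 0, 0, 0]
    - [0, -4.2, 0, 6.05, 0, 0, 0]
    - [0, -4.48, 0, 6.8, 0, 0, 0]
    - [0, -4.73, 0, 7.55, 0, 0, 0]
    - [0, -4.95, 0, 8.3, 0, 0, 0]
    - [0, -5.1, 0, 8.8, 0, 0, 0]
    - [0, -5.2, 0, 9.2, 0, 0, 0]
    - [0, -5.25, 0, 9.5, 0, 0, 0]
    - [0, -5.25, 0, 9.5, 0, 0, 0]

```text
time: 14.63
ee_pos: [565.1, 55.1, 162.5]
tcp_rot: [[0.994, -0.105, 0.003], [-0.105, -0.994, 0.0], [0.003, -0.0, -1.0]]
ft_force: [-0.2, 0.1, -0.8]
finger_gap: -0.2
gripper_force: 0.0
```

Emit:
send_rows:
  steps:
    - [0, 0, 0, 0.15, 0, 0, 0]
    - [0, 0, 0, 0.3, 0, 0, 0]
    - [0, 0, 0, 0.45, 0, 0, 0]
    - [0, 0, 0, 0.6, 0, 0, 0]
    - [0, 0, 0, 0.6, 0, 0, 0]

```text
time: 15.05
ee_pos: [565.2, 55.3, 159.1]
tcp_rot: [[0.994, -0.105, 0.004], [-0.105, -0.994, 0.001], [0.004, -0.001, -1.0]]
ft_force: [-5.7, -1.8, 10.6]
finger_gap: 0.1
gripper_force: 5.4
```

Emit:
send_rows:
  steps:
    - [0, 0, 0, 0.15, 0, 0, 0]
    - [0, 0, 0, 0.3, 0, 0, 0]
    - [0, 0, 0, 0.3, 0, 0, 0]
    - [0, 0, 0, 0.3, 0, 0, 0]

```text
time: 15.38
ee_pos: [565.3, 55.3, 159.0]
tcp_rot: [[0.994, -0.105, 0.005], [-0.105, -0.994, 0.001], [0.005, -0.002, -1.0]]
ft_force: [-12.0, -0.9, 26.0]
finger_gap: 0.1
gripper_force: 12.6
```

Emit:
send_rows:
  steps:
    - [0, 0, 0, -1, 0, 0, 0]
    - [0, 0, 0, -3, 0, 0, 0]
    - [0, 0, 0, -6, 0, 0, 0]
    - [0, 0, 0, -10, 0, 0, 0]
    - [0, 0, 0, -14, 0, 0, 0]
    - [0, 0, 0, -16, 0, 0, 0]
    - [0, 0, 0, -16, 0, 0, 0]
    - [0, 0, 0, -16, 0, 0, 0]

```text
time: 16.05
ee_pos: [565.6, 55.2, 315.7]
tcp_rot: [[0.994, -0.105, 0.008], [-0.105, -0.994, 0.001], [0.008, -0.002, -1.0]]
ft_force: [0.5, 0.2, -1.0]
finger_gap: 0.0
gripper_force: 0.0
```

```bash
python3 -c "
from fit import *
q=np.array([623,48.6,-.101,0,0,0.])
overlay('scene',q,'pics/s5.png',(180,160,420,380),2.5)"
```

```text
(no output)
```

View pics/s5.png

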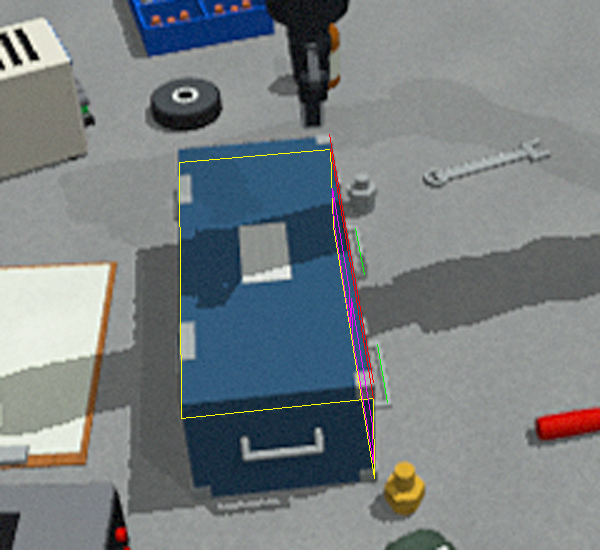

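The picture shows the lid flat on the case, with its edge along (330,138)–(372,385) matching the shut model. The drawers' handles sit at their home lines, (360,250) and (380,375). The robot is clear, so I'm handing in.

```bash
python3 -c "
from cell import *
print(hand_in())"
```

```text
the job is handed in; nothing more can be done
None
```

The case is closed: both drawers were pushed home against their stops, then the lid was pressed flat at about 16 s of robot time, and the job is handed in; the hand-in returned no verdict.

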